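# Kit the ball tray and hold it over the valve block

## Robot

A 6-joint arm with a two-finger parallel gripper is mounted at the origin on a cart in front of the work surface, level with it; the furniture and walls round the work are solid. World frame = base frame: x ahead of the robot, y to its left, z up, the work surface at z = 0. Lengths are in m, angles in rad, forces in N, time in s.
With the tool pointing down it reaches from about 0.375 to 0.975 m from the base axis. Payload 3.8 kg.
Tool frame: the origin (TCP) lies midway between the tips of the shut fingers; the grasp point (between the pads) lies 19 mm behind it (bot.grip_point_offset is the z of the grasp point in the tool frame, in m); z points along the fingers, y is the line along which they close (so a half turn about z gives the same grasp; the last joint's range is limited). The gripper opens to 85 mm and grips with 20 to 120 N. Pads are 22 mm wide; open, the fingers measure 114 mm over their backs; the gripper's body (76 mm by 85 mm) begins 54 mm behind the grasp point. The pads swing forward as they close: fully open they stand 13 mm farther back than shut.
Start: joints at [-1.376, 0.264, 1.604, -0, 1.274, -0.037], TCP at [0.155, -0.657, 0.231] pointing down, gripper open.
Joint ranges: [-2.63, 2.63], [-0.94, 2.18], [0.31, 2.57], [-1.31, 4.45], [0, 2.66], [-2.55, 2.55]. Speed limits (rad/s): [2.57, 2.57, 3.14, 3.14, 3.14, 3.14].

## Interface

Orientations are given as a rotation vector (axis times angle).
In Python, from workcell import sensors, optics, order, bot gives the robot as it stands.
- The arm moves only by the tool play_rows, never from a script. Its argument "commands" is a list of rows, each a list of 6 numbers: the shift along the tool's x, y, z in cm, then the turn, a rotation vector about the tool's x, y, z in rad. In form: [[dx, dy, dz, wx, wy, wz], ...]. A call has 1 to 5 rows; each row shifts and turns the commanded pose from where the row before left it, along the tool's axes as they then stand; what a row does not reach is not made up. A row lasts 1/12 s, in which the tool goes at most 41.7 mm and 7.16 degrees, less where a joint would pass 70% of its speed; a pose out of reach is approached as far as the arm can. A call with a gripper value outside its range is refused whole. "grip" is the closure, from 0 (fully open) to 1 (shut), set as the call begins (left out, the last holds). The fingers move at their own pace and stop on an object; "force" is the grip in N (left out, the last holds). Time passes only in rows, so rows that do not move let the fingers close. It gives the time, the measured TCP pose, the force, the opening and the grip force at its end, in the units of the state.
- sensors.read_state(): the state, without advancing time (a new reading comes with each control period).
- optics.read_camera(name): name is "scene" or "top"; returns the picture (384x512x3 uint8, red, green, blue); there is no depth.
- optics.camera_info(name): a dict with "mtx" (3x3 intrinsics, pixels), "R" (3x3) and "t" (3): a world point X has camera coordinates R X + t. Camera axes: x right, y down, z forward; pixel columns grow to the right and rows downward; lengths in m; the calibration is good to about 2 mm. A picture is of the moment at which its call begins. camera_info takes no time and is no camera call.
- order.finish_job(): hands the job in; it is judged then, once.
The state is a dict: "time": time; "q": joint angles; "joint_vel": joint speeds; "joint_torque": joint torques, N m; "tool_pos": TCP position; "tcp_rot": TCP orientation; "wrist_force": force on the tool from outside, world axes, zero at the start; "torque": the same for the moment, N m; "width": opening from 0.0 (shut) to 1.0 (fully open); "grip_force": force on a finger pad.
Only numpy, scipy, OpenCV 4.12 (cv2) and the standard library are available. Lean on these libraries where they do the work, as an engineer would, in place of code of your own. Each camera call takes 0.05 s, during which the arm holds its last target. There are 200 camera calls.

## Task

Put exactly two of the four gold plugs into the black-lined well of the blue tray and leave the other two on the bench. Then lift the tray by its black grip and carry it smoothly and level, so that the loose steel ball stays in its round pocket, to the grey valve block on the right. Finish still holding the tray level and still, centred over the valve block and about 8 cm clear of its top, without touching the block, the ball or the tools lying around.

Things in the scene. Friction and masses are not known exactly. Their poses are not given: they have to be found in the camera images.
- tray: Blue sheet-metal carrying tray, 104 (x) x 254 (y) x 15 mm high, 4 mm walls, 3 mm floor, with an upright grip in the middle; 0.35 kg, loose. Origin: centre of its underside; z up. The parts well is on its -y side, the grip at its centre, the ball pocket on its +y side.
- tray_grip (a point): Where to take the tray: centre of the black rubber grip, an upright flat bar 12 mm thick (tray y), 50 mm long (tray x), its rubber from 28 to 62 mm above the tray's underside; this point is 46 mm above the underside, over the tray's centre. Same axes as the tray; take it from above with the fingers closing along tray y (25 mm free on each side).
- tray_well (a point): Centre of the floor of the parts well with black rubber liner: open square, 96 mm by 96 mm inside, 75 mm from the tray's centre, walls 12 mm above this floor, floor 3 mm above the tray's underside. Same axes as the tray. Fingers that reach down into it have room to open to about 45 mm, not fully. A plug counts as in when it lies on this floor.
- tray_pocket (a point): Centre of the ball pocket on the tray, at the height of the ball's centre (12 mm above the tray floor): a round steel wire rim of 40 mm diameter, standing 4 mm above the tray floor, on the +y side of the tray, 88 mm from its centre.
- ball_center (a point): Centre of the loose steel ball, 24 mm diameter, 57 g, free to roll within the pocket by about 10 mm; it climbs out if the tray is tipped some 40 degrees or jerked.
- plug_0_mid (a point): Centre of a gold bore plug, a cylinder lying on its side, 33 mm long (its own x axis is the cylinder's axis), 19 mm diameter, 20 g, loose on the bench. All four are alike; any two will do.
- plug_1_mid (a point): Centre of a gold bore plug, a cylinder lying on its side, 33 mm long (its own x axis is the cylinder's axis), 19 mm diameter, 20 g, loose on the bench. All four are alike; any two will do.
- plug_2_mid (a point): Centre of a gold bore plug, a cylinder lying on its side, 33 mm long (its own x axis is the cylinder's axis), 19 mm diameter, 20 g, loose on the bench. All four are alike; any two will do.
- plug_3_mid (a point): Centre of a gold bore plug, a cylinder lying on its side, 33 mm long (its own x axis is the cylinder's axis), 19 mm diameter, 20 g, loose on the bench. All four are alike; any two will do.
- valve_block: Grey cast valve block lying flat, fixed to the bench, 227 (x) x 202 (y) x 69 mm high. Origin: centre of its underside, on the bench.
- wrench: Open-ended wrench, 37 x 209 (along its y) x 9 mm, loose on the bench; bystander. Origin: centre of its underside.
- screwdriver: Red-handled screwdriver, 28 x 210 (along its y) x 30 mm, loose on the bench; bystander. Origin: centre of its underside.
- dish: Round steel parts dish, 137 mm diameter, 24 mm high, loose on the bench; bystander. Origin: centre of its underside.

How it is judged:
By the outcome, as a careful person would: the job done as asked, in the order asked, and still so for the second after the job is handed in, while the arm keeps its last pose, push and grip.
It also fails if it takes over 72 s, if anything falls off the work surface, if the arm or the gripper's body presses on something with over 40 N, if the wrist force passes 120 N, or if a joint passes its speed limit or range.

## Working session

There is one attempt and no reset: what is moved stays moved. The work goes in short steps, Python scripts to look and compute and a tool call to move; the robot and the scene stay as the last step left them, time stands still between calls to the robot, and variables do not carry over. Pictures are saved under pics/ and viewed, at most 10 in all, crops included, and the job is handed in when it is done.

Besides the shell and the picture viewer there is one more tool, called as name([rows], argument=value, ...), one row to a line, values as JSON. play_rows: Moves the arm, as the interface text tells. Its arguments: {"type":"object","properties":{"commands":{"type":"array","items":{"type":"array","items":{"type":"number"}}},"grip":{"type":"number"},"force":{"type":"number"}},"required":["commands"]}

```bash
ls; mkdir -p pics
python3 - <<'E'
from workcell import sensors, optics, bot
import cv2
s=sensors.read_state(); print({k:s[k] for k in('time','tool_pos','tcp_rot','width','wrist_force')}, bot.grip_point_offset)
for n in('top','scene'):
    im=optics.read_camera(n); cv2.imwrite(f'pics/{n}0.png',cv2.resize(im[...,::-1],(800,600),interpolation=cv2.INTER_CUBIC)); cv2.imwrite(f'{n}_raw.png',im[...,::-1])
    c=optics.camera_info(n); print(n,c)
E
```

```text
pics
{'time': 0.0, 'tool_pos': array([ 0.15492689, -0.65620973,  0.22994629]), 'tcp_rot': array([-3.11825279e+00, -3.63111228e-01,  2.89176263e-04]), 'width': 1.000508241448157, 'wrist_force': array([-0.71286277, -0.76526735, -0.18268706])} -0.0187
top {'mtx': array([[391.01837257,   0.        , 257.59738393],
       [  0.        , 391.01837257, 193.79666448],
       [  0.        ,   0.        ,   1.        ]]), 'R': array([[-0.00857387, -0.99958254, -0.02759044],
       [-0.99708461,  0.01063801, -0.07555865],
       [ 0.07582062,  0.02686217, -0.99675958]]), 't': array([0.03822826, 0.59583151, 1.09424928])}
scene {'mtx': array([[431.91684236,   0.        , 257.01236178],
       [  0.        , 431.91684236, 188.65184997],
       [  0.        ,   0.        ,   1.        ]]), 'R': array([[-0.86111459, -0.50832594,  0.00929494],
       [-0.26610868,  0.4350649 , -0.86017714],
       [ 0.43320645, -0.74318455, -0.50991068]]), 't': array([0.51049456, 0.1967337 , 0.88328451])}
```

View pics/top0.png

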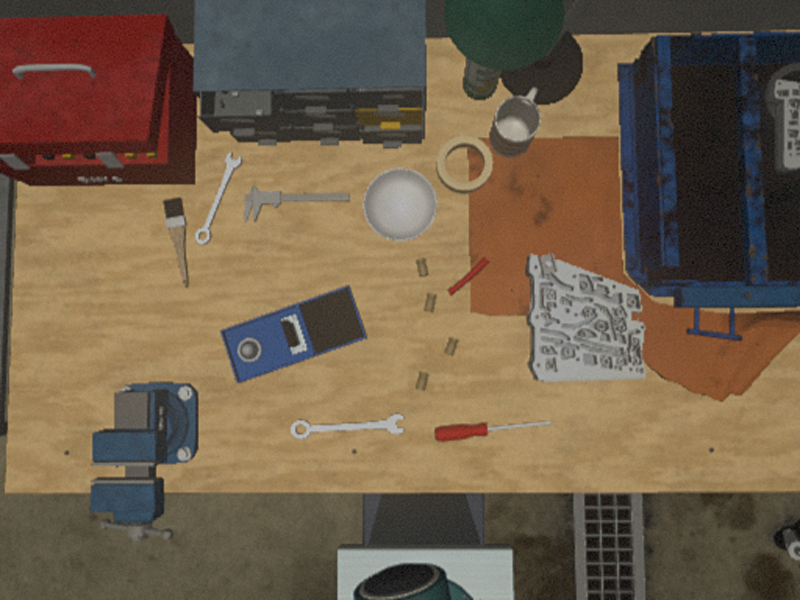

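View pics/scene0.png

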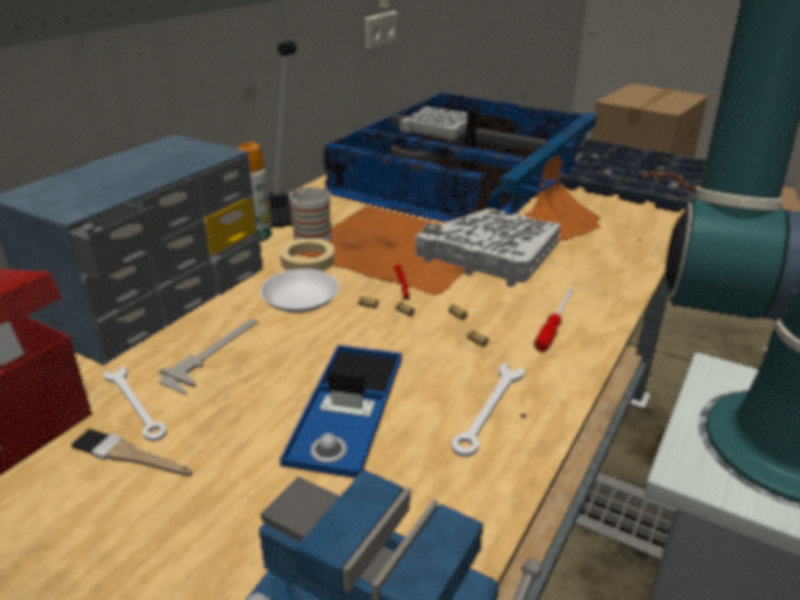

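The top view shows the tray with corners near (221,329), (349,286), (366,337) and (238,382). Its well is on the right and its ball at (248,349). The plugs are at (422,268), (430,302), (452,346) and (421,380), and the valve block is around (587,318). The scene view agrees. I'll take one enlarged crop and compute positions.

```bash
cat > h.py <<'E'
import numpy as np, cv2
from workcell import sensors, optics, bot
from scipy.spatial.transform import Rotation as Ro
def ray(n,u,v,z):
    c=optics.camera_info(n); R,t=c['R'],c['t']; o=-R.T@t; d=R.T@np.linalg.solve(c['mtx'],[u,v,1.]); return o+d*(z-o[2])/d[2]
def proj(n,X):
    c=optics.camera_info(n); p=c['mtx']@(c['R']@np.array(X)+c['t']); return p[:2]/p[2]
def shot(n,name,box=None):
    im=optics.read_camera(n)[...,::-1]; cv2.imwrite(f'{n}_raw.png',im)
    if box: x0,y0,x1,y1=box; im=im[y0:y1,x0:x1]
    s=min(800/im.shape[1],600/im.shape[0]); cv2.imwrite('pics/'+name,cv2.resize(im,None,fx=s,fy=s,interpolation=cv2.INTER_CUBIC)); print('scale',s)
def st():
    s=sensors.read_state(); print(round(s['time'],2),s['tool_pos'].round(4),'yaw tool x,y,z axes',Ro.from_rotvec(s['tcp_rot']).as_matrix().round(3).tolist(),s['width'],s['grip_force'],s['wrist_force'].round(1),s['q'].round(2))
E
python3 - <<'E'
from h import *
im=cv2.imread('top_raw.png')[158:258,136:296]; cv2.imwrite('pics/crop1.png',cv2.resize(im,None,fx=5,fy=5,interpolation=cv2.INTER_CUBIC))
k=1.5625
for nm,u,v,z in [('c1',221,329,.015),('c2',349,286,.015),('c3',366,337,.015),('c4',238,382,.015),('ball',248,349,.015),('p0',422,268,.01),('p1',430,302,.01),('p2',452,346,.01),('p3',421,380,.01),('v1',530,254,.069),('v2',643,292,.069),('v3',643,378,.069),('v4',534,379,.069),('wr',348,427,.005),('sd0',436,433,.015),('sd1',549,422,.005)]:
    print(nm,ray('top',(u+.5)/k-.5,(v+.5)/k-.5,z).round(4))
E
```

```text
c1 [0.5523 0.3698 0.015 ]
c2 [0.6296 0.132  0.015 ]
c3 [0.535  0.1008 0.015 ]
c4 [0.4546 0.3369 0.015 ]
ball [0.5149 0.319  0.015 ]
p0 [ 0.6621 -0.0034  0.01  ]
p1 [ 0.5986 -0.0175  0.01  ]
p2 [ 0.5172 -0.0569  0.01  ]
p3 [0.4556 0.0007 0.01  ]
v1 [ 0.6766 -0.1927  0.069 ]
v2 [ 0.6075 -0.3863  0.069 ]
v3 [ 0.4592 -0.3806  0.069 ]
v4 [ 0.4588 -0.1943  0.069 ]
wr [0.3706 0.1355 0.005 ]
sd0 [ 0.3603 -0.0254  0.015 ]
sd1 [ 0.3777 -0.2313  0.005 ]
```

View pics/crop1.png

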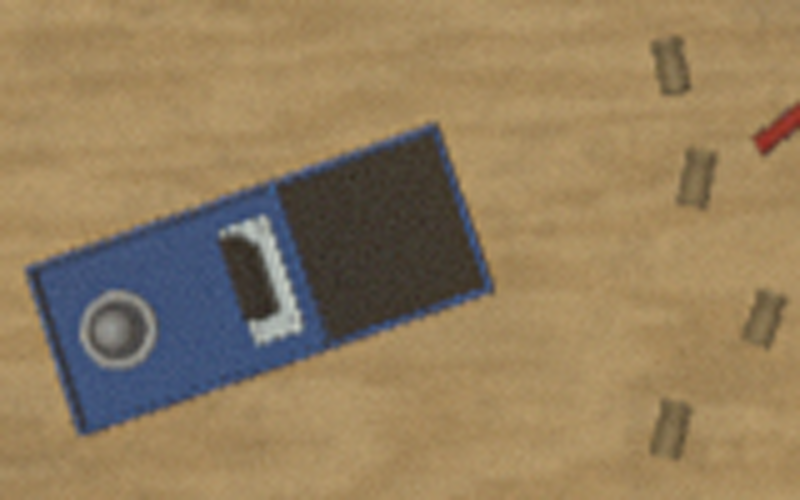

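The crop shows:
- **Tray corners:** (28,268), (437,123), (493,290), (82,434)
- **Ball:** (116,328)
- **Plug centres:** (671,66), (697,178), (765,319), (671,429), all with axes nearly vertical in the picture

I'll compute poses and the first move.

```bash
cat >> h.py <<'E'
def goto(xyz,yaw,nmax=4.0,s=None):
    """shift (cm, tool axes) and wz to reach TCP xyz, tool down with tool-y at world angle yaw deg (mod 180)"""
    s=s or sensors.read_state(); R=Ro.from_rotvec(s['tcp_rot']).as_matrix()
    d=R.T@(np.array(xyz)-s['tool_pos'])*100
    cur=np.degrees(np.arctan2(R[1,1],R[0,1])); dy=(yaw-cur+90)%180-90
    print('shift cm',d.round(2),'len',np.linalg.norm(d).round(1),'wz',np.radians(-dy).round(3),'tilt z',R[:,2].round(3))
E
python3 - <<'E'
from h import *
f=lambda u,v,z: ray('top',136+(u+.5)/5-.5,158+(v+.5)/5-.5,z)
C=[f(*p,.015) for p in [(28,268),(437,123),(493,290),(82,434)]]
c=np.mean(C,0); yv=(C[0]-C[1]+C[3]-C[2]); a=np.degrees(np.arctan2(yv[1],yv[0]))
print('tray',c.round(4),'y ang',a.round(1),'len',np.linalg.norm(yv[:2]/2), np.linalg.norm((C[0]-C[3])))
yh=np.array([np.cos(np.radians(a)),np.sin(np.radians(a))]); xh=np.array([yh[1],-yh[0]])
print('well',(c[:2]-.075*yh).round(4),'xhat',xh.round(3)); w=c[:2]-.075*yh
for k in(-.022,.022): print('slot',(w+k*xh).round(4))
for i,(u,v,a,b) in enumerate([(671,66,(667,38),(676,94)),(697,178,(702,150),(692,208)),(765,319,(772,292),(758,347)),(671,429,(676,400),(665,458))]):
    d=f(*a,.0145)-f(*b,.0145); print('plug',i,f(u,v,.0145).round(4),'axis',np.degrees(np.arctan2(d[1],d[0])).round(1))
k=1.5625
for z in(0,.1,.15): print('crate corner',z,ray('top',618/k,262/k,z).round(3),ray('top',625/k,270/k,z).round(3),ray('top',675/k,300/k,z).round(3))
c=optics.camera_info('top'); print('cam',-c['R'].T@c['t'])
goto([.60,-.018,.15],80)
goto([.599,-.018,.15],80)
im=cv2.imread('top_raw.png')[150:250,325:425]; cv2.imwrite('pics/crop2.png',cv2.resize(im,None,fx=6,fy=6,interpolation=cv2.INTER_CUBIC))
E
```

```text
tray [0.5426 0.235  0.015 ] y ang 108.9 len 0.2505763194925315 0.10101107839841159
well [0.5669 0.1641] xhat [0.946 0.323]
slot [0.546  0.1569]
slot [0.5877 0.1712]
plug 0 [ 0.6631 -0.0031  0.0145] axis 8.4
plug 1 [ 0.598  -0.0174  0.0145] axis -10.4
plug 2 [ 0.5168 -0.0552  0.0145] axis -15.1
plug 3 [ 0.4547 -0.0008  0.0145] axis -11.4
crate corner 0 [ 0.67  -0.368  0.   ] [ 0.655 -0.38   0.   ] [ 0.598 -0.47   0.   ]
crate corner 0.1 [ 0.656 -0.335  0.1  ] [ 0.642 -0.347  0.1  ] [ 0.59  -0.428  0.1  ]
crate corner 0.15 [ 0.649 -0.319  0.15 ] [ 0.636 -0.33   0.15 ] [ 0.586 -0.407  0.15 ]
cam [0.51145554 0.00247993 1.13677841]
shift cm [ 57.98 -51.88   8.12] len 78.2 wz 0.406 tilt z [-0.     0.002 -1.   ]
shift cm [ 57.88 -51.91   8.12] len 78.2 wz 0.406 tilt z [-0.     0.002 -1.   ]
```

View pics/crop2.png

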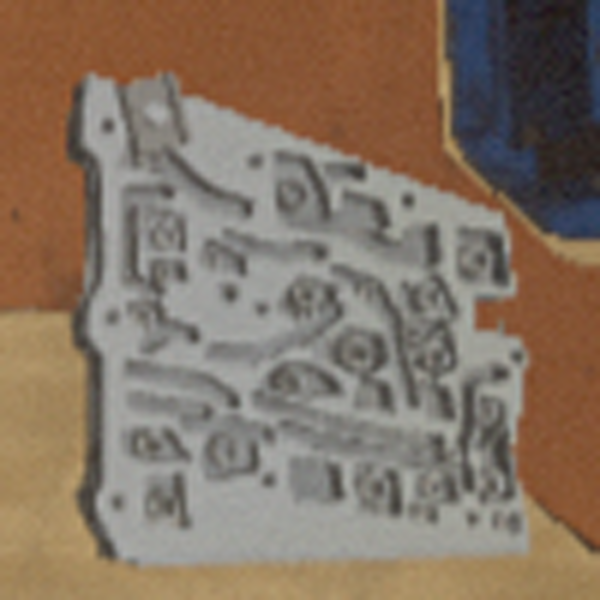

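The block top spans crop columns 85 to 527 and rows 73 to 562, so it is centred near (306,318). The crate is to its upper right, so I'll carry the tray there turned to a yaw of about 50°. First I'll move above plug 1.

play_rows([
  [3.05, -2.73, 0.2, 0, 0, 0],
  [3.05, -2.73, 0.2, 0, 0, 0],
  [3.05, -2.73, 0.2, 0, 0, 0],
  [3.05, -2.73, 0.2, 0, 0, 0],
  [3.05, -2.73, 0.2, 0, 0, 0],
], grip=0.45, force=30)

```text
time: 0.52
tool_pos: [0.2726, -0.4871, 0.2205]
tcp_rot: [-3.12, -0.362, 0.0]
wrist_force: [0.6, -0.6, 0.4]
width: 0.552
grip_force: 0.0
```

play_rows([
  [3.05, -2.73, 0.2, 0, 0, 0],
  [3.05, -2.73, 0.2, 0, 0, 0],
  [3.05, -2.73, 0.2, 0, 0, 0],
  [3.05, -2.73, 0.2, 0, 0, 0],
  [3.05, -2.73, 0.2, 0, 0, 0],
])

```text
time: 0.93
tool_pos: [0.3896, -0.3192, 0.2109]
tcp_rot: [-3.12, -0.363, 0.0]
wrist_force: [0.7, -0.1, -0.2]
width: 0.551
grip_force: 0.0
```

play_rows([
  [3.05, -2.73, 0.7, 0, 0, 0],
  [3.05, -2.73, 0.7, 0, 0, 0],
  [3.05, -2.73, 0.7, 0, 0, 0],
  [3.05, -2.73, 0.7, 0, 0, 0],
  [3.05, -2.73, 0.7, 0, 0, 0],
])

```text
time: 1.35
tool_pos: [0.5067, -0.1513, 0.1757]
tcp_rot: [-3.12, -0.364, 0.0]
wrist_force: [1.0, -1.0, -0.6]
width: 0.549
grip_force: 0.0
```

play_rows([
  [3.05, -2.73, 0.6, 0, 0, 0],
  [3.05, -2.73, 0.6, 0, 0, 0],
  [3.05, -2.73, 0.6, 0, 0, 0],
  [3.05, -2.73, 0.6, 0, 0, 0],
  [0, 0, 0, 0, 0, 0.1],
])

```text
time: 1.77
tool_pos: [0.6023, -0.013, 0.1505]
tcp_rot: [-3.132, -0.213, -0.0]
wrist_force: [0.2, -0.4, 0.4]
width: 0.554
grip_force: 0.0
```

play_rows([
  [0, 0, 0, 0, 0, 0.1],
  [0, 0, 0, 0, 0, 0.1],
  [0, 0, 0, 0, 0, 0.1],
  [0, 0, 0, 0, 0, 0],
  [0, 0, 0, 0, 0, 0],
])

```text
time: 2.18
tool_pos: [0.5996, -0.0189, 0.1518]
tcp_rot: [-3.131, 0.259, 0.001]
wrist_force: [0.7, 0.9, -0.1]
width: 0.551
grip_force: 0.0
```

Run:
```python
from h import *
st(); goto([.598,-.0174,.10],80); goto([.598,-.0174,.003],80)
```

```text
2.18 [ 0.5996 -0.0189  0.1518] yaw tool x,y,z axes [[0.986, -0.165, -0.001], [-0.165, -0.986, 0.0], [-0.001, 0.0, -1.0]] 0.5507073327121618 0.0 [ 0.7  0.9 -0.1] [-0.07  0.19  1.85  0.    1.11  1.66]
shift cm [-0.17 -0.12  5.18] len 5.2 wz 0.009 tilt z [-0.001  0.    -1.   ]
shift cm [-0.16 -0.12 14.88] len 14.9 wz 0.009 tilt z [-0.001  0.    -1.   ]
```

play_rows([
  [-0.1, -0.1, 3.5, 0, 0, 0],
  [-0.1, 0, 3.5, 0, 0, 0],
  [0, 0, 3.5, 0, 0, 0],
  [0, 0, 2.5, 0, 0, 0],
  [0, 0, 1.2, 0, 0, 0],
])

```text
time: 2.6
tool_pos: [0.5945, -0.0176, 0.006]
tcp_rot: [3.131, -0.261, -0.011]
wrist_force: [-0.7, 0.4, -0.3]
width: 0.55
grip_force: 0.0
```

play_rows([
  [0, 0, 0.6, 0, 0, 0],
  [0, 0, 0, 0, 0, 0],
  [0, 0, 0, 0, 0, 0],
])

```text
time: 2.85
tool_pos: [0.5994, -0.0178, 0.0056]
tcp_rot: [-3.131, 0.263, -0.003]
wrist_force: [0.5, 0.0, 0.9]
width: 0.549
grip_force: 0.0
```

play_rows([
  [0, 0, 0, 0, 0, 0],
  [0, 0, 0, 0, 0, 0],
  [0, 0, 0, 0, 0, 0],
  [0, 0, 0, 0, 0, 0],
  [0, 0, 0, 0, 0, 0],
], grip=1, force=30)

```text
time: 3.27
tool_pos: [0.5999, -0.0178, 0.0064]
tcp_rot: [-3.13, 0.264, -0.006]
wrist_force: [-1.1, -0.8, 6.9]
width: 0.207
grip_force: 29.8
```

play_rows([
  [0, 0, -1.0, 0, 0, 0],
  [0, 0, -2.5, 0, 0, 0],
  [0, 0, -3, 0, 0, 0],
  [0, 0, -3, 0, 0, 0],
  [0, 0, -2, 0, 0, 0],
])

```text
time: 3.68
tool_pos: [0.5992, -0.0177, 0.1229]
tcp_rot: [-3.13, 0.264, -0.005]
wrist_force: [1.2, 0.3, -0.2]
width: 0.206
grip_force: 29.4
```

play_rows([
  [0, 0, 0, 0, 0, -0.1],
  [0, 0, 0, 0, 0, -0.1],
  [0, 0, 0, 0, 0, -0.1],
  [0, 0, 0, 0, 0, -0.1],
  [0, 0, 0, 0, 0, -0.1],
])

```text
time: 4.1
tool_pos: [0.5978, -0.0176, 0.1199]
tcp_rot: [3.097, 0.527, 0.0]
wrist_force: [0.4, 0.3, 0.1]
width: 0.203
grip_force: 29.5
```

Run:
```python
from h import *
st(); goto([.546,.1569,.12],108.9)
```

```text
4.1 [ 0.5978 -0.0176  0.1199] yaw tool x,y,z axes [[0.944, 0.33, 0.0], [0.33, -0.944, 0.0], [0.0, 0.0, -1.0]] 0.20336521065401306 29.468376338481903 [0.4 0.3 0.1] [-0.07  0.21  1.88  0.    1.05  1.16]
shift cm [ 8.800e-01 -1.819e+01 -1.000e-02] len 18.2 wz 0.007 tilt z [ 0.  0. -1.]
```

play_rows([
  [0.2, -3.64, 0, 0, 0, 0],
  [0.2, -3.64, 0, 0, 0, 0],
  [0.2, -3.64, 0, 0, 0, 0],
  [0.2, -3.64, 0, 0, 0, 0],
  [0.1, -3.64, 0, 0, 0, 0],
])

```text
time: 4.52
tool_pos: [0.5466, 0.1587, 0.12]
tcp_rot: [-3.099, -0.518, -0.001]
wrist_force: [1.0, 0.7, 0.5]
width: 0.202
grip_force: 29.5
```

play_rows([
  [0, 0, 2.5, 0, 0, 0],
  [0, 0, 3, 0, 0, 0],
  [0, 0, 2, 0, 0, 0],
  [0, 0, 0, 0, 0, 0],
  [0, 0, 0, 0, 0, 0],
])

```text
time: 4.93
tool_pos: [0.5459, 0.1571, 0.0435]
tcp_rot: [3.098, 0.519, -0.005]
wrist_force: [0.3, -0.5, 0.3]
width: 0.2
grip_force: 29.5
```

Run:
```python
from h import *
st(); goto([.546,.1569,.012],108.9)
shot('scene','s1.png',(150,200,350,350))
```

```text
4.93 [0.5459 0.1571 0.0435] yaw tool x,y,z axes [[0.945, 0.326, -0.003], [0.326, -0.945, -0.001], [-0.003, -0.0, -1.0]] 0.19962870176762607 29.505338072776794 [ 0.3 -0.5  0.3] [0.24 0.25 2.   0.   0.9  1.48]
shift cm [0.02 0.03 3.15] len 3.1 wz 0.002 tilt z [-0.003 -0.001 -1.   ]
scale 4.0
```

View pics/s1.png

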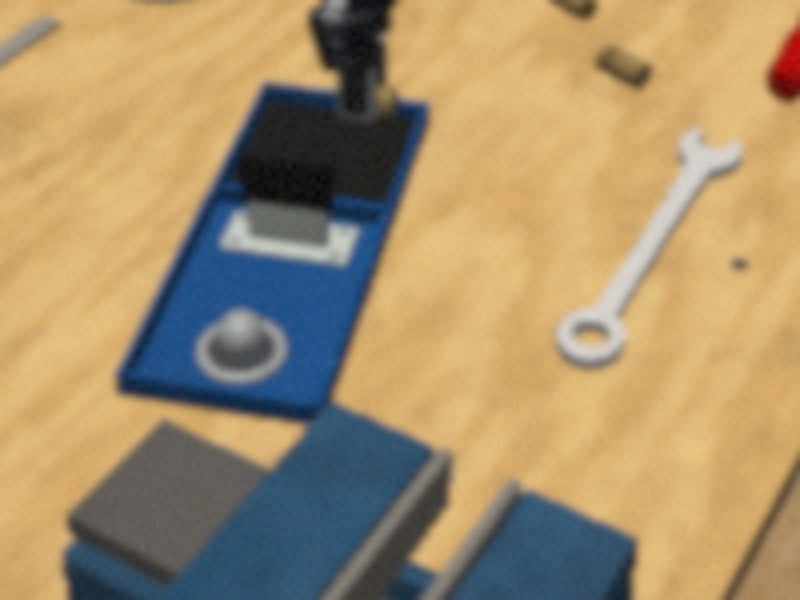

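The gripper holds the plug inside the well outline at (375,100), and the ball is in its pocket at (240,335). I'll lower and release.

play_rows([
  [0, 0, 1.5, 0, 0, 0],
  [0, 0, 1.0, 0, 0, 0],
  [0, 0, 0.5, 0, 0, 0],
  [0, 0, 0, 0, 0, 0],
  [0, 0, 0, 0, 0, 0],
])

```text
time: 5.4
tool_pos: [0.5475, 0.1572, 0.0147]
tcp_rot: [-3.098, -0.518, -0.0]
wrist_force: [-0.4, -1.0, -0.6]
width: 0.206
grip_force: 29.5
```

play_rows([
  [0, 0, 0, 0, 0, 0],
  [0, 0, 0, 0, 0, 0],
  [0, 0, 0, 0, 0, 0],
  [0, 0, 0, 0, 0, 0],
], grip=0.58)

```text
time: 5.73
tool_pos: [0.5477, 0.1574, 0.0148]
tcp_rot: [-3.098, -0.519, -0.001]
wrist_force: [-0.1, -0.3, -0.2]
width: 0.42
grip_force: 0.0
```

play_rows([
  [0, 0, -1, 0, 0, 0],
  [0, 0, -2, 0, 0, 0],
  [0, 0, -3, 0, 0, 0],
  [0, 0, -3, 0, 0, 0],
  [0, 0, -2, 0, 0, 0],
])

```text
time: 6.15
tool_pos: [0.5486, 0.1577, 0.1281]
tcp_rot: [-3.098, -0.519, -0.006]
wrist_force: [0.9, 0.1, 0.0]
width: 0.425
grip_force: 0.0
```

Run:
```python
from h import *
st(); goto([.4547,-.0008,.12],78.6); goto([.4547,-.0008,.12],108.9)
```

```text
6.15 [0.5486 0.1577 0.1281] yaw tool x,y,z axes [[0.945, 0.326, 0.004], [0.326, -0.945, 0.001], [0.004, 0.0, -1.0]] 0.42511274194231086 0.0 [0.9 0.1 0. ] [0.24 0.15 1.94 0.   1.05 1.48]
shift cm [-14.05  11.92   0.76] len 18.4 wz 0.531 tilt z [ 0.004  0.001 -1.   ]
shift cm [-14.05  11.92   0.76] len 18.4 wz 0.002 tilt z [ 0.004  0.001 -1.   ]
```

play_rows([
  [-2.81, 2.38, 0.15, 0, 0, 0],
  [-2.81, 2.38, 0.15, 0, 0, 0],
  [-2.81, 2.38, 0.15, 0, 0, 0],
  [-2.81, 2.38, 0.15, 0, 0, 0],
  [-2.81, 2.38, 0.15, 0, 0, 0],
], grip=0.45)

```text
time: 6.57
tool_pos: [0.4525, -0.002, 0.1177]
tcp_rot: [3.098, 0.52, 0.002]
wrist_force: [0.7, -0.5, -0.8]
width: 0.55
grip_force: 0.0
```

play_rows([
  [0, 0, 0, 0, 0, 0.106],
  [0, 0, 0, 0, 0, 0.106],
  [0, 0, 0, 0, 0, 0.106],
  [0, 0, 0, 0, 0, 0.106],
  [0, 0, 0, 0, 0, 0.106],
])

```text
time: 6.98
tool_pos: [0.4534, -0.0012, 0.1178]
tcp_rot: [-3.125, 0.32, -0.002]
wrist_force: [0.1, 0.6, -0.0]
width: 0.552
grip_force: 0.0
```

play_rows([
  [0, 0, 2, 0, 0, 0],
  [0, 0, 3, 0, 0, 0],
  [0, 0, 2, 0, 0, 0],
  [0, 0, 0, 0, 0, 0],
  [0, 0, 0, 0, 0, 0],
])

```text
time: 7.4
tool_pos: [0.4522, -0.0009, 0.0465]
tcp_rot: [3.126, -0.311, -0.004]
wrist_force: [0.3, 0.2, 0.6]
width: 0.552
grip_force: 0.0
```

Run:
```python
from h import *
st(); goto([.4547,-.0008,.005],78.6)
shot('top','t2.png',(136,158,296,258))
```

```text
7.4 [ 0.4522 -0.0009  0.0465] yaw tool x,y,z axes [[0.98, -0.197, -0.003], [-0.197, -0.98, 0.0], [-0.002, 0.0, -1.0]] 0.551656126101706 0.0 [0.3 0.2 0.6] [-0.06  0.04  2.23 -0.    0.87  1.71]
shift cm [ 0.26 -0.06  4.15] len 4.2 wz 0.001 tilt z [-0.003  0.    -1.   ]
scale 5.0
```

View pics/t2.png

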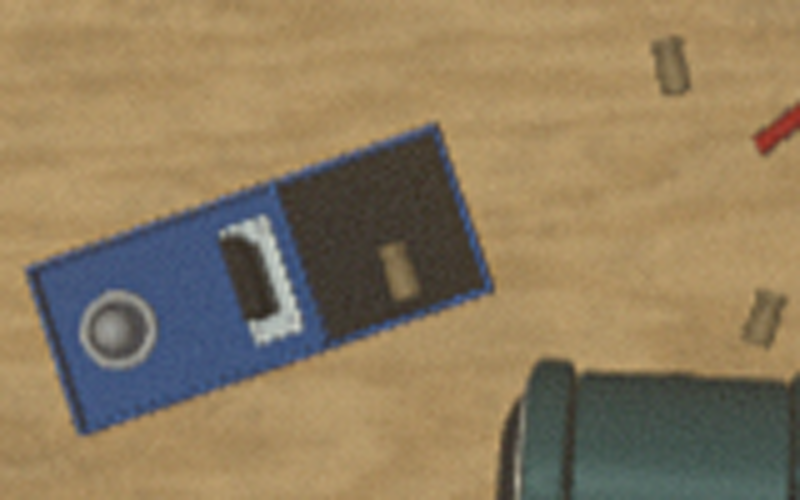

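The first plug lies in the well at (400,270), and the tray has not moved. Now I'll take plug 3.

play_rows([
  [0.1, 0, 2.0, 0, 0, 0],
  [0.1, 0, 1.5, 0, 0, 0],
  [0, 0, 0.6, 0, 0, 0],
  [0, 0, 0, 0, 0, 0],
  [0, 0, 0, 0, 0, 0],
])

```text
time: 7.87
tool_pos: [0.4561, -0.0014, 0.0069]
tcp_rot: [-3.126, 0.311, -0.002]
wrist_force: [0.7, -0.3, 0.2]
width: 0.549
grip_force: 0.0
```

play_rows([
  [0, 0, 0, 0, 0, 0],
  [0, 0, 0, 0, 0, 0],
  [0, 0, 0, 0, 0, 0],
  [0, 0, 0, 0, 0, 0],
  [0, 0, 0, 0, 0, 0],
], grip=1)

```text
time: 8.28
tool_pos: [0.4564, -0.0014, 0.007]
tcp_rot: [-3.126, 0.311, -0.003]
wrist_force: [-1.9, 0.3, 6.9]
width: 0.202
grip_force: 29.8
```

play_rows([
  [0, 0, -1.0, 0, 0, 0],
  [0, 0, -2.5, 0, 0, 0],
  [0, 0, -3, 0, 0, 0],
  [0, 0, -3, 0, 0, 0],
  [0, 0, -2, 0, 0, 0],
])

```text
time: 8.7
tool_pos: [0.4562, -0.0014, 0.1241]
tcp_rot: [-3.126, 0.311, -0.005]
wrist_force: [0.7, -0.1, -0.1]
width: 0.208
grip_force: 29.5
```

play_rows([
  [0, 0, 0, 0, 0, -0.106],
  [0, 0, 0, 0, 0, -0.106],
  [0, 0, 0, 0, 0, -0.106],
  [0, 0, 0, 0, 0, -0.106],
  [0, 0, 0, 0, 0, -0.106],
])

```text
time: 9.12
tool_pos: [0.455, -0.0013, 0.1214]
tcp_rot: [3.097, 0.527, 0.001]
wrist_force: [0.3, 0.7, -0.2]
width: 0.208
grip_force: 29.5
```

Run:
```python
from h import *
st(); goto([.5877,.1712,.12],108.9)
```

```text
9.12 [ 0.455  -0.0013  0.1214] yaw tool x,y,z axes [[0.944, 0.331, 0.0], [0.331, -0.944, -0.0], [0.0, 0.0, -1.0]] 0.2079103338105962 29.487837553024292 [ 0.3  0.7 -0.2] [-0.06 -0.06  2.17  0.    1.03  1.18]
shift cm [ 18.23 -11.89   0.15] len 21.8 wz 0.007 tilt z [ 0. -0. -1.]
```

play_rows([
  [3.04, -1.98, 0, 0, 0, 0],
  [3.04, -1.98, 0, 0, 0, 0],
  [3.04, -1.98, 0, 0, 0, 0],
  [3.04, -1.98, 0, 0, 0, 0],
  [3.04, -1.98, 0, 0, 0, 0],
])

```text
time: 9.53
tool_pos: [0.5673, 0.1432, 0.1214]
tcp_rot: [3.098, 0.519, 0.0]
wrist_force: [0.6, -1.3, 0.8]
width: 0.209
grip_force: 29.5
```

play_rows([
  [3.04, -1.98, 0, 0, 0, 0],
  [0, 0, 2, 0, 0, 0],
  [0, 0, 3, 0, 0, 0],
  [0, 0, 0, 0, 0, 0],
  [0, 0, 0, 0, 0, 0],
])

```text
time: 9.95
tool_pos: [0.5864, 0.1699, 0.0689]
tcp_rot: [3.098, 0.519, -0.009]
wrist_force: [-0.6, -0.1, 0.4]
width: 0.205
grip_force: 29.5
```

Run:
```python
from h import *
st(); goto([.5877,.1712,.0135],108.9)
```

```text
9.95 [0.5864 0.1699 0.0689] yaw tool x,y,z axes [[0.945, 0.326, -0.006], [0.326, -0.945, -0.001], [-0.006, -0.001, -1.0]] 0.20541841162363345 29.472372829914093 [-0.6 -0.1  0.4] [ 0.24  0.29  1.89 -0.    0.97  1.48]
shift cm [ 0.19 -0.08  5.54] len 5.5 wz 0.002 tilt z [-0.006 -0.001 -1.   ]
```

play_rows([
  [0.1, -0.1, 2.5, 0, 0, 0],
  [0, 0, 1.5, 0, 0, 0],
  [0, 0, 1.0, 0, 0, 0],
  [0, 0, 0.5, 0, 0, 0],
  [0, 0, 0, 0, 0, 0],
])

```text
time: 10.37
tool_pos: [0.5892, 0.1713, 0.0158]
tcp_rot: [3.099, 0.518, -0.001]
wrist_force: [-1.3, 0.2, -0.5]
width: 0.204
grip_force: 29.5
```

play_rows([
  [0, 0, 0, 0, 0, 0],
  [0, 0, 0, 0, 0, 0],
  [0, 0, 0, 0, 0, 0],
  [0, 0, 0, 0, 0, 0],
  [0, 0, 0, 0, 0, 0],
], grip=0.58)

```text
time: 10.78
tool_pos: [0.5901, 0.1718, 0.0165]
tcp_rot: [-3.098, -0.519, -0.002]
wrist_force: [-0.1, 0.6, -0.5]
width: 0.422
grip_force: 0.0
```

play_rows([
  [0, 0, -1, 0, 0, 0],
  [0, 0, -2, 0, 0, 0],
  [0, 0, -3, 0, 0, 0],
  [0, 0, -3, 0, 0, 0],
  [0, 0, -2, 0, 0, 0],
])

```text
time: 11.2
tool_pos: [0.5909, 0.1721, 0.1297]
tcp_rot: [-3.098, -0.519, -0.006]
wrist_force: [1.2, 0.7, -0.1]
width: 0.419
grip_force: 0.0
```

play_rows([
  [-2, 2, -2, 0, 0, 0],
  [-4, 0, 0, 0, 0, 0],
  [-4, 0, 0, 0, 0, 0],
  [-4, 0, 0, 0, 0, 0],
  [0, 0, 0, 0, 0, 0],
], grip=0.3)

```text
time: 11.62
tool_pos: [0.454, 0.1048, 0.1431]
tcp_rot: [3.098, 0.518, -0.017]
wrist_force: [-1.1, -0.3, -1.2]
width: 0.698
grip_force: 0.0
```

Run:
```python
from h import *
st(); goto([.5426,.235,.12],108.9)
shot('top','t3.png',(136,158,296,258))
```

```text
11.62 [0.454  0.1048 0.1431] yaw tool x,y,z axes [[0.946, 0.325, -0.01], [0.325, -0.946, -0.002], [-0.011, -0.001, -1.0]] 0.6980380789782143 0.0 [-1.1 -0.3 -1.2] [ 0.17 -0.05  2.12 -0.    1.08  1.41]
shift cm [12.63 -9.43  2.19] len 15.9 wz 0.001 tilt z [-0.01  -0.002 -1.   ]
scale 5.0
```

View pics/t3.png

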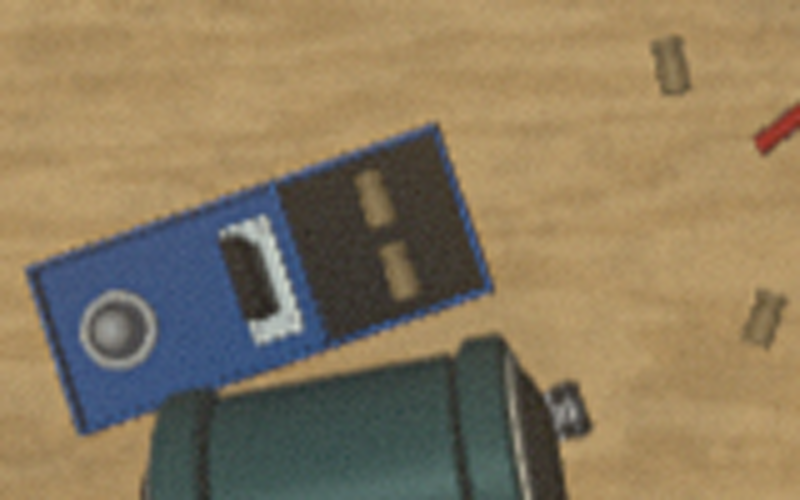

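Both plugs lie in the well, at (377,198) and (400,270). Next I'll go above the grip and check its position against the rubber top seen at crop (252,277).

play_rows([
  [2.6, -1.9, 0, 0, 0, 0],
  [2.6, -1.9, 0, 0, 0, 0],
  [2.6, -1.9, 0, 0, 0, 0],
  [2.6, -1.9, 0, 0, 0, 0],
  [2.2, -1.8, 0, 0, 0, 0],
])

```text
time: 12.08
tool_pos: [0.5548, 0.2393, 0.147]
tcp_rot: [-3.098, -0.519, -0.005]
wrist_force: [0.3, -0.2, 0.7]
width: 0.693
grip_force: 0.0
```

play_rows([
  [0, 0, 2, 0, 0, 0],
  [0, 0, 1.5, 0, 0, 0],
  [0, 0, 0, 0, 0, 0],
  [0, 0, 0, 0, 0, 0],
])

```text
time: 12.42
tool_pos: [0.5521, 0.2373, 0.1102]
tcp_rot: [3.098, 0.519, -0.003]
wrist_force: [0.7, 0.4, -0.8]
width: 0.702
grip_force: 0.0
```

Run:
```python
from h import *
st(); goto([.5426,.235,.028],108.9)
print('proj', (proj('top',[.5426,.235,.062])-[136,158])*5+2)
print('grip from img',ray('top',136+252.5/5-.5,158+277.5/5-.5,.062))
print('block', ray('top',325+306.5/6-.5,150+318.5/6-.5,.069))
for p in [(85,73),(527,562),(110,560),(505,212)]: print(ray('top',325+(p[0]+.5)/6-.5,150+(p[1]+.5)/6-.5,.069).round(4))
shot('scene','s2.png',(170,170,330,290))
```

```text
12.42 [0.5521 0.2373 0.1102] yaw tool x,y,z axes [[0.945, 0.326, -0.002], [0.326, -0.945, -0.001], [-0.002, 0.0, -1.0]] 0.7015477352483995 0.0 [ 0.7  0.4 -0.8] [0.36 0.23 1.88 0.   1.03 1.6 ]
shift cm [-0.96 -0.09  8.22] len 8.3 wz 0.002 tilt z [-0.002 -0.001 -1.   ]
proj [242.40313088 276.2640264 ]
grip from img [0.54214417 0.22966826 0.062     ]
block [ 0.56536274 -0.28866439  0.069     ]
[ 0.6784 -0.192   0.069 ]
[ 0.4551 -0.3833  0.069 ]
[ 0.4573 -0.1978  0.069 ]
[ 0.6125 -0.3795  0.069 ]
scale 5.0
```

View pics/s2.png

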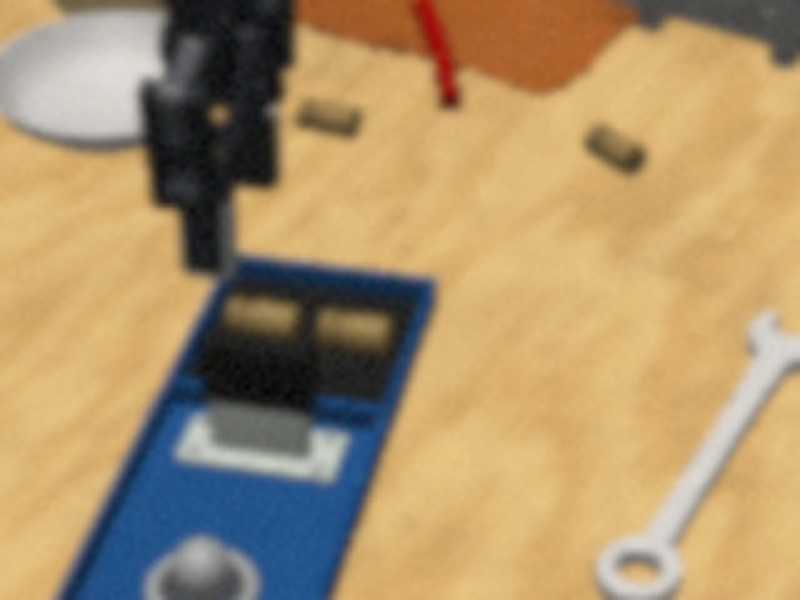

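Both plugs are in the well at (258,315) and (353,328), the ball is in place at (203,570), and the gripper is above the tray. The grip prediction agrees with the picture, so I'll descend and grip.

play_rows([
  [-0.5, -0.1, 0, 0, 0, 0],
  [-0.4, 0, 1.5, 0, 0, 0],
  [0, 0, 2, 0, 0, 0],
  [0, 0, 1.5, 0, 0, 0],
  [0, 0, 0, 0, 0, 0],
])

```text
time: 12.88
tool_pos: [0.5413, 0.234, 0.0589]
tcp_rot: [3.098, 0.518, -0.006]
wrist_force: [-1.4, -0.7, -0.1]
width: 0.7
grip_force: 0.0
```

Run:
```python
from h import *
st(); goto([.5426,.235,.028],108.9)
```

```text
12.88 [0.5413 0.234  0.0589] yaw tool x,y,z axes [[0.946, 0.325, -0.004], [0.325, -0.946, -0.001], [-0.004, 0.0, -1.0]] 0.7001632911900357 0.0 [-1.4 -0.7 -0.1] [0.37 0.27 1.94 0.   0.94 1.61]
shift cm [ 0.17 -0.05  3.09] len 3.1 wz 0.001 tilt z [-0.004 -0.001 -1.   ]
```

play_rows([
  [0.1, 0, 1.5, 0, 0, 0],
  [0, 0, 1, 0, 0, 0],
  [0, 0, 0.5, 0, 0, 0],
  [0, 0, 0, 0, 0, 0],
  [0, 0, 0, 0, 0, 0],
], grip=0.6)

```text
time: 13.3
tool_pos: [0.5445, 0.2354, 0.0312]
tcp_rot: [-3.098, -0.519, -0.0]
wrist_force: [0.1, -0.4, 0.6]
width: 0.4
grip_force: 0.0
```

play_rows([
  [0, 0, 0, 0, 0, 0],
  [0, 0, 0, 0, 0, 0],
  [0, 0, 0, 0, 0, 0],
  [0, 0, 0, 0, 0, 0],
  [0, 0, 0, 0, 0, 0],
], grip=1, force=25)

```text
time: 13.72
tool_pos: [0.5451, 0.2361, 0.0319]
tcp_rot: [-3.098, -0.518, -0.003]
wrist_force: [-1.3, 2.5, 5.5]
width: 0.135
grip_force: 26.7
```

play_rows([
  [0, 0, 0, 0, 0, 0],
  [0, 0, 0, 0, 0, 0],
  [0, 0, 0, 0, 0, 0],
  [0, 0, 0, 0, 0, 0],
  [0, 0, 0, 0, 0, 0],
], force=90)

```text
time: 14.13
tool_pos: [0.5453, 0.2361, 0.0321]
tcp_rot: [-3.098, -0.519, -0.003]
wrist_force: [-1.5, 1.8, 7.0]
width: 0.125
grip_force: 89.0
```

Run:
```python
from h import *
st()
```

```text
14.13 [0.5453 0.2361 0.0321] yaw tool x,y,z axes [[0.945, 0.326, 0.002], [0.326, -0.945, 0.001], [0.002, -0.0, -1.0]] 0.12485212218472652 89.03157234191895 [-1.5  1.8  7. ] [0.37 0.31 1.95 0.   0.88 1.61]
```

play_rows([
  [0, 0, -0.1, 0, 0, 0],
  [0, 0, -0.3, 0, 0, 0],
  [0, 0, -0.5, 0, 0, 0],
  [0, 0, -0.7, 0, 0, 0],
  [0, 0, -0.9, 0, 0, 0],
])

```text
time: 14.55
tool_pos: [0.543, 0.2346, 0.0549]
tcp_rot: [3.098, 0.519, -0.005]
wrist_force: [-0.0, 0.6, -5.0]
width: 0.126
grip_force: 87.7
```

play_rows([
  [0, 0, -1.1, 0, 0, 0],
  [0, 0, -1.2, 0, 0, 0],
  [0, 0, -1.2, 0, 0, 0],
  [0, 0, -1.2, 0, 0, 0],
  [0, 0, -1.2, 0, 0, 0],
])

```text
time: 14.97
tool_pos: [0.5447, 0.2355, 0.1167]
tcp_rot: [-3.098, -0.519, -0.002]
wrist_force: [-0.2, -0.1, -4.5]
width: 0.125
grip_force: 87.7
```

play_rows([
  [0, 0, -1.2, 0, 0, 0],
  [0, 0, -1.1, 0, 0, 0],
  [0, 0, -1.0, 0, 0, 0],
  [0, 0, -0.9, 0, 0, 0],
  [0, 0, -0.7, 0, 0, 0],
])

```text
time: 15.38
tool_pos: [0.5446, 0.2355, 0.1651]
tcp_rot: [-3.098, -0.519, -0.001]
wrist_force: [-0.0, 1.0, -5.8]
width: 0.126
grip_force: 87.7
```

play_rows([
  [0, 0, -0.5, 0, 0, 0],
  [0, 0, -0.4, 0, 0, 0],
  [0, 0, -0.3, 0, 0, 0],
  [0, 0, -0.2, 0, 0, 0],
  [0, 0, -0.1, 0, 0, 0],
])

```text
time: 15.8
tool_pos: [0.5442, 0.2353, 0.1786]
tcp_rot: [3.098, 0.519, -0.001]
wrist_force: [0.5, 0.1, -5.7]
width: 0.123
grip_force: 87.7
```

Run:
```python
from h import *
st(); goto([.569,-.288,.181],50)
shot('scene','s3.png',(150,130,350,280))
```

```text
15.8 [0.5442 0.2353 0.1786] yaw tool x,y,z axes [[0.945, 0.326, -0.001], [0.326, -0.945, -0.0], [-0.001, 0.0, -1.0]] 0.12313666745472435 87.68306493759155 [ 0.5  0.1 -5.7] [ 0.37  0.15  1.84 -0.    1.15  1.61]
shift cm [-14.7   50.29  -0.23] len 52.4 wz 1.03 tilt z [-0.001 -0.    -1.   ]
scale 4.0
```

View pics/s3.png

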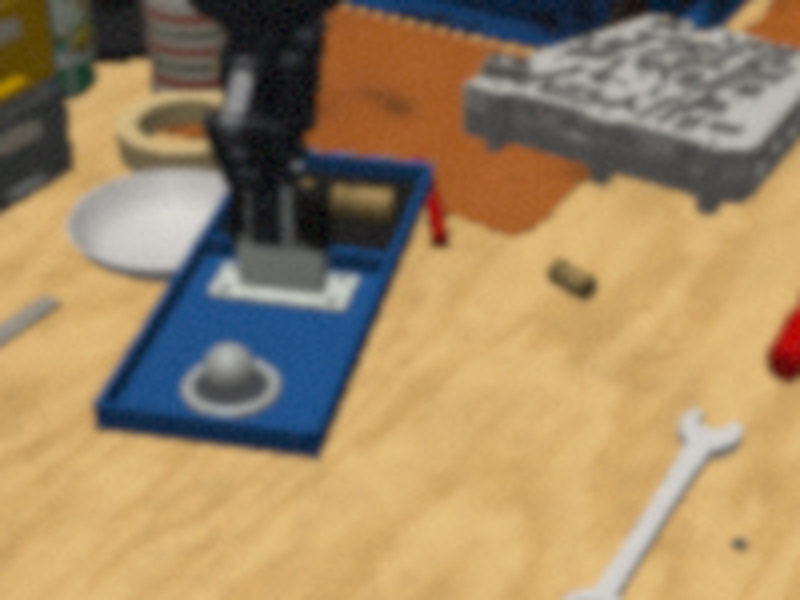

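The tray is lifted and level. The ball is centred at (230,370), a plug is visible in the well, and nothing is near. I'll turn it in place gently.

play_rows([
  [0, 0, 0, 0, 0, 0.01],
  [0, 0, 0, 0, 0, 0.02],
  [0, 0, 0, 0, 0, 0.03],
  [0, 0, 0, 0, 0, 0.04],
  [0, 0, 0, 0, 0, 0.05],
])

```text
time: 16.27
tool_pos: [0.5441, 0.2353, 0.1784]
tcp_rot: [3.129, 0.28, -0.001]
wrist_force: [0.5, 0.0, -5.4]
width: 0.124
grip_force: 87.7
```

play_rows([
  [0, 0, 0, 0, 0, 0.06],
  [0, 0, 0, 0, 0, 0.06],
  [0, 0, 0, 0, 0, 0.06],
  [0, 0, 0, 0, 0, 0.06],
  [0, 0, 0, 0, 0, 0.06],
])

```text
time: 16.68
tool_pos: [0.5441, 0.2353, 0.1783]
tcp_rot: [3.135, -0.192, -0.001]
wrist_force: [-0.9, -0.2, -4.7]
width: 0.126
grip_force: 87.7
```

play_rows([
  [0, 0, 0, 0, 0, 0.06],
  [0, 0, 0, 0, 0, 0.06],
  [0, 0, 0, 0, 0, 0.06],
  [0, 0, 0, 0, 0, 0.06],
  [0, 0, 0, 0, 0, 0.06],
])

```text
time: 17.1
tool_pos: [0.5441, 0.2353, 0.1783]
tcp_rot: [3.071, -0.658, -0.001]
wrist_force: [0.2, 0.8, -4.3]
width: 0.125
grip_force: 87.7
```

play_rows([
  [0, 0, 0, 0, 0, 0.06],
  [0, 0, 0, 0, 0, 0.06],
  [0, 0, 0, 0, 0, 0.05],
  [0, 0, 0, 0, 0, 0.04],
  [0, 0, 0, 0, 0, 0.03],
])

```text
time: 17.52
tool_pos: [0.5468, 0.2279, 0.1782]
tcp_rot: [-2.969, 0.99, 0.016]
wrist_force: [-0.5, -0.3, -5.4]
width: 0.128
grip_force: 87.7
```

play_rows([
  [0, 0, 0, 0, 0, 0.02],
  [0, 0, 0, 0, 0, 0.01],
  [0, 0, 0, 0, 0, 0.01],
  [0, 0, 0, 0, 0, 0],
  [0, 0, 0, 0, 0, 0],
])

```text
time: 17.93
tool_pos: [0.5498, 0.2198, 0.1784]
tcp_rot: [-2.946, 1.028, 0.027]
wrist_force: [0.1, 0.4, -4.7]
width: 0.121
grip_force: 87.7
```

Run:
```python
from h import *
st(); goto([.569,-.288,.181],50)
```

```text
17.93 [0.5498 0.2198 0.1784] yaw tool x,y,z axes [[0.783, -0.622, -0.009], [-0.622, -0.783, 0.026], [-0.023, -0.015, -1.0]] 0.1210361299332444 87.74515986442566 [ 0.1  0.4 -4.7] [0.32 0.15 1.84 0.03 1.15 2.55]
shift cm [33.07 38.55 -1.61] len 50.8 wz 0.027 tilt z [-0.009  0.026 -1.   ]
```

Joint 6 has reached its limit near 2.55, so I'll back off the yaw and re-read.

play_rows([
  [0, 0, 0, 0, 0, -0.01],
  [0, 0, 0, 0, 0, -0.03],
  [0, 0, 0, 0, 0, -0.04],
  [0, 0, 0, 0, 0, -0.05],
  [0, 0, 0, 0, 0, -0.05],
])

```text
time: 18.35
tool_pos: [0.5496, 0.2204, 0.1785]
tcp_rot: [-3.026, 0.752, 0.023]
wrist_force: [-0.3, -0.2, -5.4]
width: 0.126
grip_force: 87.7
```

play_rows([
  [0, 0, 0, 0, 0, -0.04],
  [0, 0, 0, 0, 0, -0.03],
  [0, 0, 0, 0, 0, -0.01],
  [0, 0, 0, 0, 0, 0],
  [0, 0, 0, 0, 0, 0],
])

```text
time: 18.77
tool_pos: [0.5497, 0.2202, 0.1784]
tcp_rot: [-3.052, 0.636, 0.022]
wrist_force: [-0.5, 0.2, -4.4]
width: 0.121
grip_force: 87.7
```

Run:
```python
from h import *
st(); goto([.569,-.288,.181],50)
```

```text
18.77 [0.5497 0.2202 0.1784] yaw tool x,y,z axes [[0.917, -0.4, -0.009], [-0.399, -0.916, 0.026], [-0.019, -0.02, -1.0]] 0.12132419848097274 87.74442315101624 [-0.5  0.2 -4.4] [0.32 0.15 1.84 0.03 1.15 2.29]
shift cm [22.05 45.8  -1.6 ] len 50.9 wz 0.287 tilt z [-0.009  0.026 -1.   ]
```

play_rows([
  [0, 0, 0, -0.004, 0.004, 0],
  [0, 0, 0, -0.006, 0.006, 0],
  [0, 0, 0, -0.006, 0.006, 0],
  [0, 0, 0, -0.004, 0.003, 0],
  [0, 0, 0, 0, 0, 0],
])

```text
time: 19.18
tool_pos: [0.5496, 0.2204, 0.1784]
tcp_rot: [-3.076, 0.64, -0.001]
wrist_force: [-0.3, 0.5, -4.5]
width: 0.122
grip_force: 87.7
```

play_rows([
  [0.13, 0.27, 0, 0, 0, 0],
  [0.26, 0.54, 0, 0, 0, 0],
  [0.39, 0.81, 0, 0, 0, 0],
  [0.52, 1.08, 0, 0, 0, 0],
  [0.65, 1.35, 0, 0, 0, 0],
])

```text
time: 19.6
tool_pos: [0.5514, 0.1741, 0.1784]
tcp_rot: [-3.076, 0.64, -0.001]
wrist_force: [1.3, 0.4, -5.4]
width: 0.121
grip_force: 87.8
```

play_rows([
  [0.78, 1.62, 0, 0, 0, 0],
  [0.87, 1.8, 0, 0, 0, 0],
  [0.87, 1.8, 0, 0, 0, 0],
  [0.87, 1.8, 0, 0, 0, 0],
  [0.87, 1.8, 0, 0, 0, 0],
])

```text
time: 20.02
tool_pos: [0.555, 0.075, 0.1785]
tcp_rot: [3.075, -0.642, 0.001]
wrist_force: [-0.0, 0.8, -3.9]
width: 0.123
grip_force: 87.8
```

play_rows([
  [0.87, 1.8, 0, 0, 0, 0],
  [0.87, 1.8, 0, 0, 0, 0],
  [0.74, 1.53, 0, 0, 0, 0],
  [0.61, 1.26, 0, 0, 0, 0],
  [0.48, 0.99, 0, 0, 0, 0],
])

```text
time: 20.43
tool_pos: [0.5582, -0.0072, 0.1785]
tcp_rot: [3.075, -0.643, 0.001]
wrist_force: [-0.5, 0.4, -5.6]
width: 0.126
grip_force: 87.8
```

play_rows([
  [0.35, 0.72, 0, 0, 0, 0],
  [0.22, 0.45, 0, 0, 0, 0],
  [0.09, 0.18, 0, 0, 0, 0],
  [0, 0, 0, 0, 0, 0],
  [0, 0, 0, 0, 0, 0],
])

```text
time: 20.85
tool_pos: [0.5592, -0.0192, 0.1783]
tcp_rot: [-3.075, 0.64, -0.0]
wrist_force: [0.4, 0.3, -4.8]
width: 0.129
grip_force: 87.8
```

Run:
```python
from h import *
st(); goto([.569,-.288,.181],50)
```

```text
20.85 [ 0.5592 -0.0192  0.1783] yaw tool x,y,z axes [[0.917, -0.399, 0.0], [-0.399, -0.917, 0.001], [0.0, -0.001, -1.0]] 0.1290668585642036 87.81910300254822 [ 0.4  0.3 -4.8] [-0.08  0.09  1.91  0.    1.14  1.9 ]
shift cm [11.62 24.25 -0.28] len 26.9 wz 0.288 tilt z [ 0.     0.001 -1.   ]
```

play_rows([
  [0, 0, 0, 0, 0, 0.01],
  [0, 0, 0, 0, 0, 0.02],
  [0, 0, -0.05, 0, 0, 0.035],
  [0, 0, -0.1, 0, 0, 0.05],
  [0, 0, -0.1, 0, 0, 0.05],
])

```text
time: 21.27
tool_pos: [0.5592, -0.0191, 0.1808]
tcp_rot: [-3.011, 0.896, -0.0]
wrist_force: [0.2, 0.2, -4.9]
width: 0.125
grip_force: 87.8
```

play_rows([
  [0, 0, -0.05, 0, 0, 0.05],
  [0, 0, 0, 0, 0, 0.035],
  [0, 0, 0, 0, 0, 0.02],
  [0, 0, 0, 0, 0, 0.015],
  [0, 0, 0, 0, 0, 0],
])

```text
time: 21.68
tool_pos: [0.5592, -0.0194, 0.1813]
tcp_rot: [-2.953, 1.071, -0.0]
wrist_force: [0.8, 0.0, -5.0]
width: 0.126
grip_force: 87.8
```

play_rows([
  [0.2, 0.22, 0, 0, 0, 0],
  [0.4, 0.45, 0, 0, 0, 0],
  [0.6, 0.67, 0, 0, 0, 0],
  [0.8, 0.89, 0, 0, 0, 0],
  [1.0, 1.11, 0, 0, 0, 0],
])

```text
time: 22.1
tool_pos: [0.5608, -0.0655, 0.1814]
tcp_rot: [-2.954, 1.07, -0.001]
wrist_force: [0.4, 0.2, -5.3]
width: 0.119
grip_force: 87.8
```

play_rows([
  [1.2, 1.34, 0, 0, 0, 0],
  [1.34, 1.48, 0, 0, 0, 0],
  [1.34, 1.48, 0, 0, 0, 0],
  [1.34, 1.48, 0, 0, 0, 0],
  [1.34, 1.48, 0, 0, 0, 0],
])

```text
time: 22.52
tool_pos: [0.5644, -0.1646, 0.1813]
tcp_rot: [2.953, -1.072, 0.001]
wrist_force: [-0.2, 0.9, -4.9]
width: 0.119
grip_force: 87.8
```

play_rows([
  [1.34, 1.48, 0, 0, 0, 0],
  [1.34, 1.48, 0, 0, 0, 0],
  [1.2, 1.34, 0, 0, 0, 0],
  [1.07, 1.19, 0, 0, 0, 0],
  [0.94, 1.04, 0, 0, 0, 0],
])

```text
time: 22.93
tool_pos: [0.5676, -0.2525, 0.1812]
tcp_rot: [-2.953, 1.073, -0.0]
wrist_force: [-0.2, 0.5, -5.8]
width: 0.122
grip_force: 87.8
```

play_rows([
  [0.8, 0.89, 0, 0, 0, 0],
  [0.6, 0.67, 0, 0, 0, 0],
  [0.4, 0.45, 0, 0, 0, 0],
  [0.2, 0.22, 0, 0, 0, 0],
  [0, 0, 0, 0, 0, 0],
])

```text
time: 23.35
tool_pos: [0.5692, -0.2804, 0.1812]
tcp_rot: [-2.953, 1.071, -0.0]
wrist_force: [0.8, -0.1, -5.0]
width: 0.124
grip_force: 87.8
```

Run:
```python
from h import *
st(); goto([.569,-.288,.181],50)
```

```text
23.35 [ 0.5692 -0.2804  0.1812] yaw tool x,y,z axes [[0.768, -0.641, 0.0], [-0.641, -0.768, 0.0], [0.0, -0.0, -1.0]] 0.12393481428389029 87.84299612045288 [ 0.8 -0.1 -5. ] [-0.5   0.22  1.75  0.    1.17  1.77]
shift cm [0.47 0.59 0.02] len 0.8 wz 0.002 tilt z [ 0.  0. -1.]
```

play_rows([
  [0.1, 0.1, 0, 0, 0, 0],
  [0.15, 0.2, 0, 0, 0, 0],
  [0.12, 0.2, 0, 0, 0, 0],
  [0.1, 0.1, 0, 0, 0, 0],
  [0, 0, 0, 0, 0, 0],
])

```text
time: 23.77
tool_pos: [0.5689, -0.2878, 0.1814]
tcp_rot: [-2.953, 1.07, -0.001]
wrist_force: [0.2, -0.7, -5.0]
width: 0.126
grip_force: 87.8
```

play_rows([
  [0, 0, 0, 0, 0, 0],
  [0, 0, 0, 0, 0, 0],
  [0, 0, 0, 0, 0, 0],
  [0, 0, 0, 0, 0, 0],
  [0, 0, 0, 0, 0, 0],
])

```text
time: 24.18
tool_pos: [0.5688, -0.2877, 0.1813]
tcp_rot: [-2.953, 1.071, -0.0]
wrist_force: [-0.7, 0.7, -4.8]
width: 0.123
grip_force: 87.8
```

Run:
```python
from h import *
st()
a=optics.read_camera('scene')[90:240,225:425]; b=optics.read_camera('top')[130:280,260:460]
im=np.vstack([cv2.resize(a[...,::-1],(400,300),interpolation=cv2.INTER_CUBIC),cv2.resize(b[...,::-1],(400,300),interpolation=cv2.INTER_CUBIC)])
cv2.imwrite('pics/end.png',im)
```

```text
24.18 [ 0.5688 -0.2877  0.1813] yaw tool x,y,z axes [[0.768, -0.641, 0.0], [-0.641, -0.768, 0.0], [0.0, -0.001, -1.0]] 0.12289621815840933 87.84037470817566 [-0.7  0.7 -4.8] [-0.51  0.23  1.74  0.    1.17  1.76]
```

View pics/end.png

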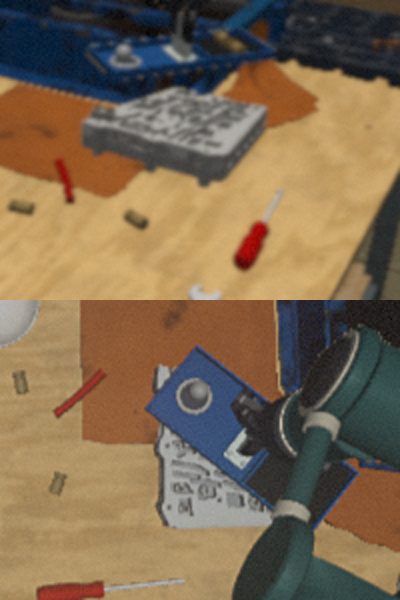

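The tray is level over the block, with the ball in its pocket at (195,395) in the lower half. A plug shows in the well at (228,42) in the upper half, the other two plugs are on the bench, and there is a gap to the crate. I'll hand it in.

```bash
python3 -c "
from workcell import order
print(order.finish_job())"
```

```text
the job is handed in; nothing more can be done
None
```

I handed the job in at about 24 s: two plugs are in the well, the ball is in its pocket, and the tray is held level and still about 8 cm above the centre of the valve block. On the way, joint 6 reached its limit (read as 2.55) and the tray tilted about 1.6° until I backed off.

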